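# Unstack the storage pots onto their coasters

### The arm

A 6-joint arm with a two-finger parallel gripper is mounted at the origin on a cart in front of the work surface, level with it; the furniture and walls round the work are solid. World frame = base frame: x ahead of the robot, y to its left, z up, the work surface at z = 0. Lengths are in m, angles in rad, forces in N, time in s.
With the tool pointing down it reaches from about 0.275 to 0.875 m from the base axis. Payload 12.5 kg.
Tool frame: the origin (TCP) lies at the very end of the fingers, on their centre line; the grasp point (between the pads) lies 19 mm behind it; z points along the fingers, y is the line along which they close (so a half turn about z gives the same grasp; the last joint's range is limited). The gripper opens to 85 mm and grips with 20 to 120 N. Pads are 22 mm wide; open, the fingers measure 114 mm over their backs; the gripper's body (76 mm by 85 mm) begins 54 mm behind the grasp point. The pads swing forward as they close: fully open they stand 13 mm farther back than shut.
Start: joints at [1.239, 0.351, 1.652, -0, 1.139, -0.085], TCP at [0.134, 0.533, 0.231] pointing down, gripper open.
Joint ranges: [-2.75, 2.75], [-0.79, 2.1], [0.01, 2.65], [-1.57, 4.71], [0.07, 3.14], [-2.87, 2.87]. Speed limits (rad/s): [2.22, 2.22, 2.79, 3.14, 3.14, 3.14].

### API

Orientations are given as a 3x3 rotation matrix whose columns are the frame's x, y, z axes.
In Python, from bench import manip gives the robot as it stands. Calls block until the motion is done:
- manip.move_ptp(position, orientation): joint-space move of the TCP to a pose.
- manip.move_l(position, attitude=None, max_speed=0.15): straight line of the TCP; attitude=None keeps the orientation; max_speed is the mean speed in m/s.
- manip.move_j(angles): joint-space move.
- manip.set_gripper(opening, effort=None): opening from 0.0 (shut) to 1.0 (fully open); effort is the grip in N (None keeps the last); returns when the fingers have stopped.
- manip.dwell(seconds).
- manip.inverse_kinematics(position, orientation): joint angles nearest the present ones, or None.
- manip.grab_frame(name): name is "side" or "top"; returns (picture, depth): 420x560x3 uint8, red, green, blue; 420x560 float32, m along the optical axis (not along the pixel's ray), 0 where there is no reading.
- manip.get_calibration(name): a dict with "camera_matrix" (3x3 intrinsics, pixels), "R" (3x3) and "t" (3): a world point X has camera coordinates R X + t. Camera axes: x right, y down, z forward; pixel columns grow to the right and rows downward; lengths in m; the calibration is good to about 2 mm. A picture is of the moment at which its call begins. get_calibration takes no time and is no camera call.
A pose or a line that the arm cannot do raises manip.Unreachable and nothing moves.
- manip.sign_off(): hands the job in; it is judged then, once.
Trained networks look in the newest picture that a camera, given by its name, has taken for a name from the list of things; names that differ only in an ending like _2 or _b are one class to them, and where a whole thing is asked for, a point or a joint stands for the part that bears it (a point fixed in the world has none). Each returns a list of dicts, best first, with "confidence" (0 to 1); they miss things now and then, are a little off and sometimes report something else, mostly with a low value. They report only what shows in the picture. A call takes as long as a camera call. They do not tell look-alikes from the thing itself.
- manip.look_for(camera, name): "at" ([x, y, z] in m, in world coordinates, good to about 4 mm: the middle of the surface that is visible of it).
Readings, each from a call of its own:
- manip.current_time(): time.
- manip.current_qpos(): joint angles.
- manip.current_joint_vel(): joint speeds.
- manip.current_joint_torque(): joint torques, N m.
- manip.current_ee_pos(): TCP position.
- manip.current_tcp_rot(): TCP orientation.
- manip.current_force(): force on the tool from outside, world axes, zero at the start.
- manip.current_ft_torque(): the same for the moment, N m.
- manip.current_grip_width(): opening from 0.0 (shut) to 1.0 (fully open).
- manip.current_grip_force(): force on a finger pad.
Only numpy, scipy, OpenCV 4.12 (cv2) and the standard library are available. Lean on these libraries where they do the work, as an engineer would, in place of code of your own. Each camera call takes 0.05 s, during which the arm holds its last target. There are 200 camera calls.

### The job

The storage pots were piled up while the worktop was wiped. Take the pile apart and stand each pot upright in the middle of the cork coaster of its own shape and size, the square pot with its sides in line with its coaster's sides. Do not let any pot tip over on the way, and leave the garlic and the lemon where they are.

Things in the scene. Friction and masses are not known exactly. Their poses are not given: they have to be found in the camera images.
- square_pot: Lidded storage pot of white stoneware with a flush wooden lid (closed, the lid does not come off; it is 3 mm in from the sides all round in the top 7 mm), square, 68 x 68 mm and 36 mm high, about 0.22 kg; bottom of the stack, standing on the worktop (z = 0); a wall cupboard overhangs the back left of the worktop, its underside 0.45 m up. Origin: centre of its underside, z axis up. Its x and y axes are square to its sides.
- round_pot: Lidded storage pot of white stoneware with a flush wooden lid (closed, the lid does not come off; it is 3 mm in from the sides all round in the top 7 mm), round, diameter 58 mm, 36 mm high, about 0.15 kg; second in the stack. Origin: centre of its underside, z axis up.
- hex_pot: Lidded storage pot of white stoneware with a flush wooden lid (closed, the lid does not come off; it is 3 mm in from the sides all round in the top 7 mm), six-sided, 41 mm across the flats (47 mm across the corners), 36 mm high, about 0.09 kg; third in the stack. Origin: centre of its underside, z axis up. Two opposite corners lie on its x axis, so its flat sides face 30, 90 and 150 degrees from its x axis.
- slim_pot: Lidded storage pot of white stoneware with a flush wooden lid (closed, the lid does not come off; it is 3 mm in from the sides all round in the top 7 mm), round and slim, diameter 32 mm, 58 mm high, about 0.07 kg; top of the stack. Origin: centre of its underside, z axis up.
- square_coaster: Square, flat cork coaster 6 mm thick, fixed to the worktop; 88 x 88 mm, for the square pot. Origin: centre of its underside, z axis up. Its x and y axes are square to its sides.
- round_coaster: Large round, flat cork coaster 6 mm thick, fixed to the worktop; diameter 78 mm, for the wide round pot. Origin: centre of its underside, z axis up.
- hex_coaster: Six-sided, flat cork coaster 6 mm thick, fixed to the worktop; 61 mm across the flats, for the six-sided pot. Origin: centre of its underside, z axis up.
- small_coaster: Small round, flat cork coaster 6 mm thick, fixed to the worktop; diameter 50 mm, for the slim round pot. Origin: centre of its underside, z axis up.
- garlic: Loose garlic bulb standing among the coasters, about 58 mm wide and high, to be left alone. Origin: centre of its underside.
- lemon: Loose lemon lying behind the coasters, about 80 x 57 x 56 mm, to be left alone. Origin: centre of its underside.
Things that resemble listed ones, but are neither listed nor needed, are in the scene too. What is shaped like the slim_pot but red is not meant. What is shaped like the small_coaster but purple is not meant.

How it is judged:
At the end, for the whole second after the job is handed in: Each pot stands on the coaster of its own shape and size, centres within 10 mm, flat on it (height within 3 mm, tilt under 0.06 rad), at rest (under 0.01 m/s) and released; the square pot's sides are within 0.25 rad of its coaster's sides (horizontal distance between square_pot and square_coaster below 0.01 m and z of square_pot in the frame of square_coaster between 0.003 and 0.009 m and angle between each of square_pot, round_pot, hex_pot, slim_pot's own z axis and vertical below 0.06 rad and linear speed of each of square_pot, round_pot, hex_pot, slim_pot below 0.01 m/s and horizontal distance between round_pot and round_coaster below 0.01 m and z of round_pot in the frame of round_coaster between 0.003 and 0.009 m and horizontal distance between hex_pot and hex_coaster below 0.01 m and z of hex_pot in the frame of hex_coaster between 0.003 and 0.009 m and horizontal distance between slim_pot and small_coaster below 0.01 m and z of slim_pot in the frame of small_coaster between 0.003 and 0.009 m and (angle between the x axis of square_pot and the x axis of square_coaster, either way round below 0.25 rad or angle between the x axis of square_pot and the y axis of square_coaster, either way round below 0.25 rad)); the robot touches nothing.
It fails at once if a pot is tipped more than 0.6 rad (angle between any of square_pot, round_pot, hex_pot, slim_pot's own z axis and vertical above 0.6 rad).
It fails at once if the garlic is moved more than 20 mm (distance of garlic from where it was at the start of the episode above 0.02 m).
It fails at once if the lemon is moved more than 20 mm (distance of lemon from where it was at the start of the episode above 0.02 m).
It also fails if it takes over 112 s, if anything falls off the work surface, if the arm or the gripper's body presses on something with over 40 N, if the wrist force passes 120 N, or if a joint passes its speed limit or range.

## Working session

There is one attempt and no reset: what is moved stays moved. The work goes in short steps, each a Python script; the robot and the scene stay as the last script left them, time stands still between calls to the robot, and variables do not carry over. Pictures are saved under pics/ and viewed, at most 14 in all, crops included, and the job is handed in when it is done.

```bash
mkdir -p pics; python3 - <<'E'
from bench import manip
import cv2
for c in("top","side"):
    p,d=manip.grab_frame(c); cv2.imwrite(f"pics/{c}0.png",p[:,:,::-1])
    K=manip.get_calibration(c); print(c,K["camera_matrix"].tolist(),(-K["R"].T@K["t"]).round(3),K["R"].round(2).tolist())
    for n in "square_pot round_pot hex_pot slim_pot square_coaster round_coaster hex_coaster small_coaster garlic lemon".split():
        print(n,[(r["at"] if isinstance(r["at"],list) else r["at"].round(3).tolist(),round(r["confidence"],2)) for r in manip.look_for(c,n)][:3])
E
```

```text
top [[400.0671500020677, 0.0, 282.2408478820084], [0.0, 400.0671500020677, 212.30144499261635], [0.0, 0.0, 1.0]] [ 0.38  -0.     1.229] [[0.01, -1.0, -0.01], [-0.99, -0.01, -0.17], [0.17, 0.01, -0.99]]
square_pot [([0.3917, 0.2627, 0.0257], 0.61)]
round_pot [([0.3816, 0.259, 0.066], 0.57)]
hex_pot [([0.3884, 0.265, 0.1024], 0.48)]
slim_pot [([0.5201, -0.141, 0.059], 0.62), ([0.3917, 0.2772, 0.1566], 0.61), ([0.4702, 0.1975, 0.0035], 0.26)]
square_coaster [([0.4651, 0.1946, 0.0052], 0.82)]
round_coaster [([0.6521, 0.0109, 0.007], 0.53)]
hex_coaster [([0.4313, 0.0599, 0.006], 0.73), ([0.6514, 0.0097, 0.0068], 0.71)]
small_coaster [([0.6145, -0.3013, 0.006], 0.78), ([0.5732, 0.1089, 0.0061], 0.72)]
garlic [([0.5222, -0.0365, 0.0363], 0.73), ([0.3857, 0.2661, 0.1029], 0.51), ([0.5739, 0.1098, 0.0076], 0.22)]
lemon [([0.7217, 0.1204, 0.0435], 0.79), ([0.3846, 0.258, 0.0649], 0.19)]
side [[543.8846874533499, 0.0, 276.10235066033556], [0.0, 543.8846874533499, 209.4528771643883], [0.0, 0.0, 1.0]] [0.252 0.918 0.751] [[-0.94, -0.33, 0.01], [-0.19, 0.52, -0.83], [0.27, -0.79, -0.56]]
square_pot [([0.3776, 0.3086, 0.0219], 0.93)]
round_pot [([0.3812, 0.3086, 0.063], 0.92)]
hex_pot [([0.3873, 0.2993, 0.0947], 0.75), ([0.652, 0.0181, 0.0076], 0.41)]
slim_pot [([0.3915, 0.2934, 0.1534], 0.71)]
square_coaster [([0.4744, 0.2008, 0.0062], 0.61)]
round_coaster [([0.429, 0.0625, 0.0054], 0.92)]
hex_coaster [([0.652, 0.0177, 0.0085], 0.78)]
small_coaster [([0.5735, 0.1126, 0.0102], 0.56), ([0.6081, -0.301, 0.0067], 0.52)]
garlic [([0.5144, -0.0186, 0.0363], 0.79)]
lemon [([0.7161, 0.142, 0.0425], 0.86)]
```

View pics/top0.png

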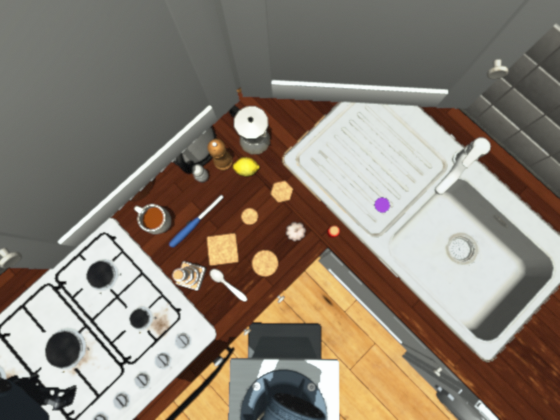

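View pics/side0.png

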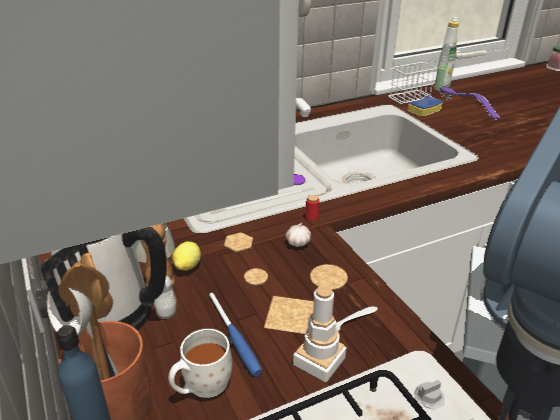

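The stack is at top px (188,273), with the hob edge and spoon close by. The coasters are square (222,249), round (265,262), hex (281,191) and small (249,216). Next I'll fit precise poses.

```bash
cat >h.py <<'E'
from bench import manip
import numpy as np, cv2
def cloud(c,frame=None):
    p,d=frame or manip.grab_frame(c); k=manip.get_calibration(c); K=k["camera_matrix"]
    v,u=np.mgrid[:420,:560]
    X=np.stack([(u-K[0,2])/K[0,0]*d,(v-K[1,2])/K[1,1]*d,d],-1)
    return p,(X-k["t"])@k["R"],d
def poly(P): # min-area rect in mm of xy points
    (c,s,a)=cv2.minAreaRect((P[:,:2]*1000).astype(np.float32)); return np.round(c,1),np.round(s,1),round(a,1)
E
python3 - <<'E'
from h import *
for c in("top","side"):
    p,W,d=cloud(c)
    hsv=cv2.cvtColor(p,cv2.COLOR_RGB2HSV)
    near=lambda x,y,r:np.hypot(W[...,0]-x,W[...,1]-y)<r
    print(c)
    cork=(hsv[...,0]>8)&(hsv[...,0]<28)&(hsv[...,1]>60)&(hsv[...,2]>140)&(abs(W[...,2]-.006)<.012)&(d>0)
    for n,x,y in(("sq",.469,.197),("round",.43,.06),("hex",.652,.013),("small",.573,.11)):
        m=cork&near(x,y,.07); P=W[m]
        print(n,m.sum(),P.mean(0).round(4),poly(P))
    for n,z in(("slim",.166),("hexp",.108),("roundp",.072),("sqp",.036)):
        m=near(.385,.27,.08)&(abs(W[...,2]-z)<.006)&(d>0); P=W[m]
        print(n,m.sum(),P.mean(0).round(4),poly(P) if m.sum()>3 else '')
    m=near(.385,.27,.12)&(d>0)
    if c=="top":
        for y in np.arange(.36,.2,-.01): print([int(1000*np.median(W[near(x,y,.006)&(d>0)][:,2])) if (near(x,y,.006)&(d>0)).any() else -9 for x in np.arange(.28,.47,.01)])
        a=p[235:305,150:250]; 
    else: a=p[270:400,260:390]
    cv2.imwrite(f"pics/{c}1.png",cv2.resize(a[:,:,::-1],None,fx=4 if c=="side" else 7,fy=4 if c=="side" else 7,interpolation=cv2.INTER_CUBIC))
E
```

```text
top
sq 868 [0.4716 0.1932 0.0044] (array([472.2, 194.2]), array([91.3, 91.4]), 8.0)
round 552 [0.4304 0.0627 0.0044] (array([430.3,  62.8]), array([79.2, 76.6]), 2.2)
hex 363 [0.6552 0.0126 0.0041] (array([661.7,  -2.5]), array([ 66.8, 103.4]), 20.7)
small 227 [0.5741 0.1127 0.0041] (array([574.7, 113.6]), array([51.9, 50.5]), 3.1)
slim 81 [0.3901 0.2813 0.1646] (array([389.4, 281.1]), array([27.3, 24.9]), 25.7)
hexp 44 [0.3894 0.2708 0.1065] (array([389., 274.]), array([24.5, 37.8]), 82.5)
roundp 71 [0.3847 0.2672 0.0706] (array([384.8, 272.5]), array([36. , 51.5]), 70.2)
sqp 112 [0.3915 0.2715 0.0347] (array([388.5, 280.6]), array([64.1, 63.2]), 72.9)
[5, 6, 5, 6, 35, 43, 9, 7, 7, 6, 7, 0, -1, 0, -1, -1, -1, -1, -2]
[5, 4, 5, 5, 42, 7, 5, 6, 7, 5, 0, 0, -2, 0, -1, 0, 0, -1, -1]
[5, 5, 7, 42, 9, 6, 6, 6, 6, 0, 0, 2, -1, -1, -2, -1, -1, -1, -1]
[6, 7, 42, 10, 5, 5, 7, 6, 1, -2, -2, -9, -9, 0, -1, 0, 0, -1, 0]
[6, 45, 7, 5, 6, 7, 7, -2, 0, 31, -9, -9, -9, -1, -2, 0, -1, 0, -1]
[25, 26, 5, 6, 6, 5, 1, -1, 1, 33, -9, -9, -9, 25, 30, 1, 0, 0, 0]
[7, 4, 5, 6, 5, 1, 0, -1, 0, 64, -9, 157, 
[... 614 characters left out ...]
, 0, 2, 0, 2, 1, 0, 3, 4, 4, 4]
side
sq 1413 [0.4727 0.1959 0.0052] (array([473.2, 193.9]), array([87.3, 90.7]), 6.7)
round 700 [0.4293 0.0619 0.0051] (array([430.7,  57.7]), array([78.2, 81.9]), 10.2)
hex 401 [0.6527 0.015  0.0049] (array([654.8,   9.8]), array([63.3, 77.6]), 17.1)
small 312 [0.5725 0.1134 0.0049] (array([566.1, 124.1]), array([49.2, 94.7]), 28.5)
slim 174 [0.3883 0.284  0.1646] (array([387.9, 282.7]), array([26.2, 27.3]), 53.0)
hexp 157 [0.3866 0.2929 0.1076] (array([386.6, 289.9]), array([38.2, 25.4]), 13.1)
roundp 233 [0.3827 0.2961 0.0717] (array([384.7, 291.4]), array([52.2, 33.1]), 19.2)
sqp 402 [0.3847 0.3008 0.0354] (array([386.7, 284.2]), array([63.3, 64.9]), 75.5)
```

View pics/top1.png

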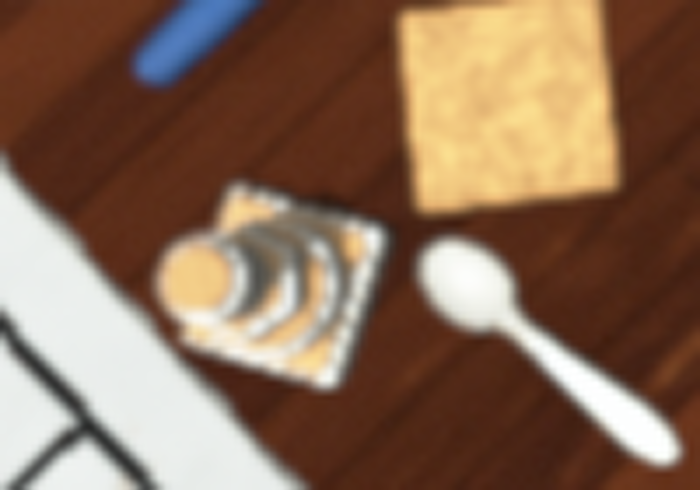

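View pics/side1.png

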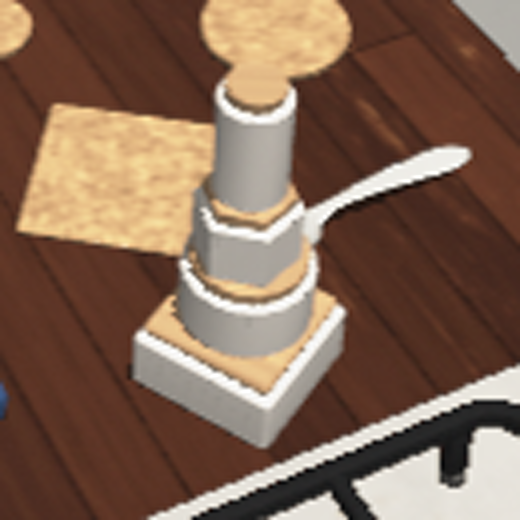

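The top crop shows the stack clear of the spoon, with the hob edge (6 mm high) about 56 mm from the stack's centre. The square pot is turned about -16°, so I'll grip it along 74°, away from the hob. The slim pot comes off first.

```bash
cat >>h.py <<'E'
def rot(deg):
    t=np.radians(deg); c,s=np.cos(t),np.sin(t)
    return np.array([[-s,c,0],[c,s,0],[0,0,-1.]])
def best(pos,deg): # of the two half turns, the one with the smaller last joint
    o=[]
    for a in(deg,deg-180):
        q=manip.inverse_kinematics(pos,rot(a))
        if q is not None:o.append((abs(q[5]),a))
    return min(o)[1]
def pick(xy,deg,z,zs,op,effort=40):
    deg=best([*xy,zs],deg)
    manip.set_gripper(op)
    manip.move_ptp([*xy,zs],rot(deg)); manip.move_l([*xy,z],max_speed=.08)
    manip.set_gripper(0,effort)
    print("grip",deg,manip.current_grip_width(),manip.current_grip_force(),manip.current_force())
    return deg
def place(xy,deg,z,zs,op,v=.2):
    p=manip.current_ee_pos()
    manip.move_l([p[0],p[1],zs],max_speed=.08)
    manip.move_l([*xy,zs],rot(deg),max_speed=v); print("held",manip.current_grip_width(),manip.current_grip_force())
    manip.move_l([*xy,z+.02],max_speed=.12); manip.move_l([*xy,z],max_speed=.03); print("down",manip.current_force(),manip.current_ee_pos())
    manip.set_gripper(op); manip.dwell(.2)
    manip.move_l([*xy,zs],max_speed=.12)
E
python3 - <<'E'
from h import *
d=pick((.389,.2825),74,.118,.19,.75)
place((.5733,.113),best([.5733,.113,.2],74-20),.006+.010+.001,.2,.75)
print(manip.current_time())
for c in("top","side"):
    p,W,dd=cloud(c); near=lambda x,y,r:np.hypot(W[...,0]-x,W[...,1]-y)<r
    for n,z,x,y in(("slim",.064,.573,.113),("hexp",.108,.387,.28),("roundp",.072,.387,.28),("sqp",.036,.387,.28)):
        m=near(x,y,.07)&(abs(W[...,2]-z)<.005)&(dd>0); P=W[m]; print(n,m.sum(),P.mean(0).round(4),poly(P))
        if n=="hexp":
            # correlate silhouette radius with 6-fold orientation
            q=P[:,:2]-np.array(poly(P)[0])/1000; 
            for a in range(0,60,6):
                u=np.radians(a+60*np.arange(3)); pr=q@np.array([np.cos(u),np.sin(u)]); print(a,((pr.max(0)-pr.min(0))*1000).round(1))
    a=p[240:300,155:225] if c=="top" else p[280:380,280:360]
    cv2.imwrite(f"pics/{c}2.png",cv2.resize(a[:,:,::-1],None,fx=6,fy=6,interpolation=cv2.INTER_CUBIC))
E
```

```text
grip 74 0.3552479214532095 39.27037060260773 [-0.64783314 -1.35885701  6.56000224]
held 0.35152154039911876 39.50257122516632
down [ 0.73367616 -0.13008733 -0.41717421] [0.57334615 0.11301102 0.01695662]
11.55
slim 0 [nan nan nan] (array([0., 0.]), array([0., 0.]), 0.0)
hexp 117 [0.3908 0.2824 0.1072] (array([391.1, 282.6]), array([30.7, 35.8]), 82.8)
0 [35.7 33.8 36.2]
6 [35.7 33.4 36.5]
12 [35.4 32.6 36.4]
18 [35.4 31.6 36.2]
24 [35.5 30.8 35.7]
30 [35.2 31.3 35.2]
36 [34.5 31.7 35. ]
42 [34.3 33.1 35.1]
48 [34.3 34.4 35.6]
54 [34.  35.5 35.8]
roundp 8 [0.4019 0.2824 0.0717] (array([390.6, 284.2]), array([13.8, 49.1]), 77.0)
sqp 28 [0.4062 0.3026 0.0348] (array([396. , 304.2]), array([16.1, 61.3]), 72.5)
slim 90 [0.5719 0.1144 0.0628] (array([572.1, 113.9]), array([24.2, 26.3]), 45.3)
hexp 315 [0.3883 0.2837 0.1071] (array([388.5, 282.6]), array([37.6, 36.7]), 54.5)
0 [39.2 38.  39.6]
6 [38.9 38.1 38.9]
12 [38.4 38.  38.2]
18 [37.8 38.  37.7]
24 [37.1 38.  36.8]
30 [36.1 38.6 36.4]
36 [35.7 39.1 37.4]
42 [36.2 39.4 38.3]
48 [37.  39.8 38.9]
54 [37.5 39.9 39.1]
roundp 217 [0.3819 0.2956 0.0716] (array([383.4, 292.6]), array([53.7, 34.1]), 18.8)
sqp 375 [0.3848 0.3008 0.0352] (array([388.3, 285.3]), array([65.9, 62.3]), 75.6)<stdin>:8: RuntimeWarning: Mean of empty slice.
  ret = um.true_divide(
```

View pics/side2.png

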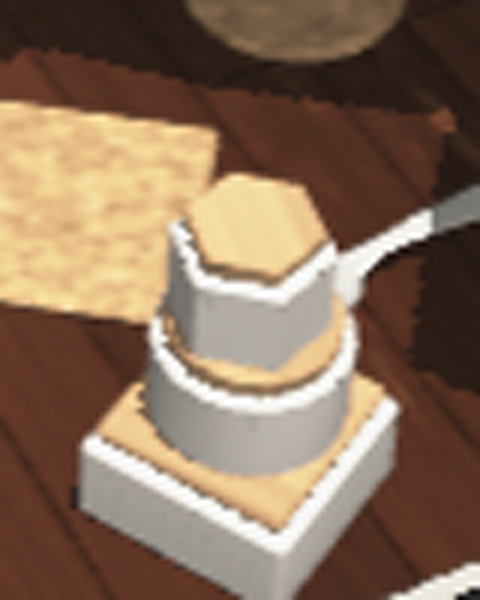

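Stack intact; the hex lid's corners are at about (190,215), (235,175), (305,185), (330,238), (283,280), (205,268) in the crop. I'll turn these into an angle and pick the hex pot.

```bash
python3 - <<'E'
from h import *
k=manip.get_calibration("side")
c=np.array([(190,215),(235,175),(305,185),(330,238),(283,280),(205,268)])/6+280
r=np.c_[c,np.ones(6)]@np.linalg.inv(k["camera_matrix"]).T@k["R"]; C=-k["R"].T@k["t"]
P=(C+r*((.108-C[2])/r[:,2])[:,None])[:,:2]; q=P-P.mean(0)
z=(q[:,0]+1j*q[:,1]); a=np.degrees(np.angle(np.sum((z/abs(z))**6)))/6
print(P.mean(0),abs(z)*1000,"corner dir",a,"flat",a+30)
f=min([a+30+60*i for i in range(-2,4)],key=lambda t:abs(t-85)); print("grip",f)
d=pick((.3895,.283),f,.0765,.14,.75)
place((.654,.0138),best([.654,.0138,.2],d-60),.0115,.15,.75)
print(manip.current_time())
for c in("top","side"):
    p,W,dd=cloud(c); near=lambda x,y,r:np.hypot(W[...,0]-x,W[...,1]-y)<r
    for n,z,x,y in(("slim",.064,.573,.113),("hexp",.042,.654,.014),("roundp",.072,.387,.28),("sqp",.036,.387,.28)):
        m=near(x,y,.07)&(abs(W[...,2]-z)<.005)&(dd>0); P=W[m]
        if m.any(): print(n,m.sum(),P.mean(0).round(4),poly(P))
    cv2.imwrite(f"pics/{c}3.png",p[:,:,::-1])
E
```

```text
[0.38688433 0.28472031] [18.82795494 20.37548071 21.3453069  19.76292323 20.62106465 21.95917115] corner dir 5.447876939784475 flat 35.44787693978448
grip 95.44787693978448
grip 95.44787693978448 0.4722047958247863 41.0115784406662 [0.22629396 0.2844944  6.51739058]
held 0.4699009948911389 40.342732071876526
down [ 0.09318695 -0.74291045 -0.91117494] [0.65399079 0.01380647 0.01134301]
21.0583
roundp 254 [0.3885 0.2803 0.0707] (array([388.1, 279.9]), array([49.9, 49.3]), 47.4)
sqp 98 [0.392  0.271  0.0351] (array([389.7, 280.8]), array([62.8, 62.7]), 73.6)
slim 94 [0.572  0.1147 0.0626] (array([572.7, 114.2]), array([23.8, 27. ]), 41.9)
hexp 142 [0.6514 0.0162 0.0408] (array([651.2,  14. ]), array([36.6, 35.7]), 7.5)
roundp 585 [0.3866 0.2832 0.0712] (array([386.6, 281.9]), array([51.5, 50.1]), 68.4)
sqp 367 [0.3853 0.3007 0.0354] (array([387.6, 283.5]), array([63.2, 61.4]), 74.6)
```

View pics/side3.png

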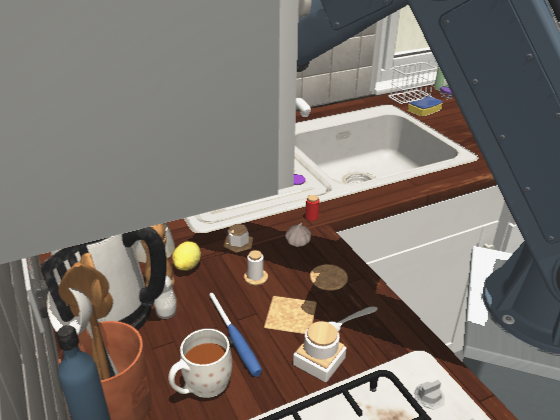

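Slim and hex pots stand on their coasters at (257,265) and (238,238). Next the round pot, then re-measure the square one and move it.

```bash
python3 - <<'E'
from h import *
d=pick((.3875,.2817),74,.0375,.12,1.0)
place((.43,.0623),best([.43,.0623,.12],40),.0085,.12,1.0)
r=[]
for c in("top","side"):
    p,W,dd=cloud(c); near=lambda x,y,r:np.hypot(W[...,0]-x,W[...,1]-y)<r
    for n,z,x,y in(("roundp",.042,.43,.062),("sqp",.036,.387,.28)):
        m=near(x,y,.07)&(abs(W[...,2]-z)<.005)&(dd>0); P=W[m]
        if m.any(): print(n,m.sum(),P.mean(0).round(4),poly(P)); r+=[(poly(P))] if n=="sqp" else []
xy=np.mean([a[0] for a in r],0)/1000; ang=np.mean([a[2]%90 for a in r]); print(xy,ang,manip.current_time())
if np.hypot(*(xy-[.388,.2825]))<.008 and 66<ang<82:
    d=pick(tuple(xy),ang,.0015,.12,1.0,60)
    place((.4723,.1945),d+(97.3-ang),.0085,.09,1.0)
print(manip.current_time())
manip.move_l([.40,.30,.2])
for c in("top","side"):
    p,W,dd=cloud(c); cv2.imwrite(f"pics/{c}4.png",p[:,:,::-1])
    near=lambda x,y,r:np.hypot(W[...,0]-x,W[...,1]-y)<r
    for n,z,x,y in(("slim",.064,.573,.113),("hexp",.042,.654,.014),("roundp",.042,.43,.062),("sqp",.042,.472,.194)):
        m=near(x,y,.06)&(abs(W[...,2]-z)<.005)&(dd>0); P=W[m]
        if m.any(): print(n,m.sum(),P.mean(0).round(4),poly(P))
E
```

```text
grip 74 0.6533224530010842 41.30859911441803 [-0.94243487 -0.73787688  7.55340343]
held 0.6566565914877079 42.62811362743378
down [ 1.90485986e-03  7.80185051e-01 -2.08173816e+00] [0.42999604 0.06229527 0.00841513]
sqp 429 [0.3895 0.2815 0.0349] (array([390.1, 282.2]), array([62.9, 63.1]), 74.8)
roundp 340 [0.4287 0.0639 0.0411] (array([428.2,  62.7]), array([49.4, 52.8]), 14.4)
sqp 1029 [0.3874 0.2851 0.0352] (array([387.9, 282.9]), array([65.8, 61.8]), 75.0)
[0.389   0.28255] 74.9 30.4667
grip 74.9 0.7811233302701737 66.74946427345276 [-1.08435255 -0.87154294  6.28104863]
held 0.7786486133598117 67.08989024162292
down [ 0.22635015  1.01566175 -1.07845527] [0.47232489 0.19449283 0.00841981]
38.3917
slim 63 [0.5736 0.1124 0.063 ] (array([574., 113.]), array([25.8, 24.4]), 56.6)
hexp 109 [0.653  0.014  0.0408] (array([653.5,  13.6]), array([36.9, 34.5]), 59.4)
roundp 227 [0.4305 0.0616 0.0412] (array([430. ,  60.9]), array([49.9, 50.3]), 0.9)
sqp 402 [0.4722 0.1942 0.0409] (array([472.4, 194. ]), array([62.1, 63.2]), 5.4)
slim 90 [0.5719 0.1146 0.0627] (array([571.9, 112.8]), array([24.6, 26.2]), 65.7)
hexp 146 [0.6516 0.0164 0.0406] (array([652.4,  14.1]), array([34.1, 41.2]), 34.8)
roundp 272 [0.4232 0.0647 0.041 ] (array([423. ,  65.8]), array([56.3, 38.4]), 80.5)
sqp 772 [0.4705 0.1981 0.041 ] (array([470.9, 195.3]), array([62. , 64.4]), 6.0)
```

View pics/side4.png

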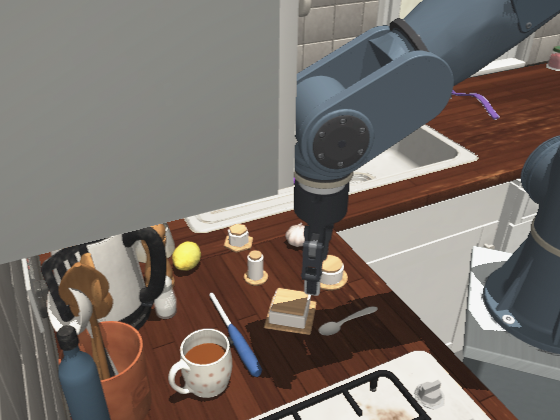

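View pics/top4.png

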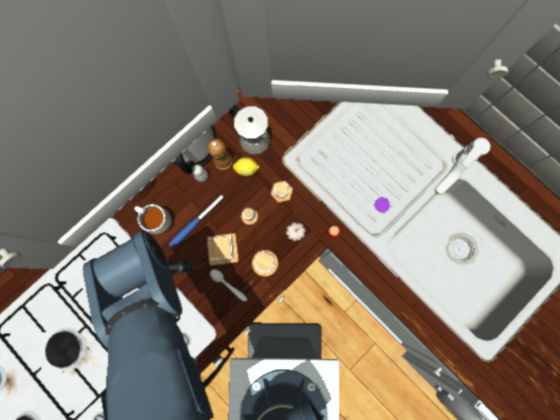

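All four pots stand centred and upright on their coasters: top px (222,249), (265,262), (281,191), (249,216). The garlic (295,231) and lemon (246,167) have not moved.

```bash
python3 -c "
from bench import manip
print(manip.sign_off())"
```

```text
the job is handed in; nothing more can be done
None
```

The job is handed in: all four pots stand upright within about 3 mm of their coasters' centres, the square pot is in line with its coaster to about 2°, and the garlic and lemon were not moved; the verdict itself was not shown.

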